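# Hold the jig's straight-edge at the mark

### The job

Get the wooden rail ready for its cut line: slide it along the channel of the marking jig, flat on the channel's floor, under the bridge until it is fully home against the end stop. Then pull the jig's spring-return slide out by its upright wooden handle until the marking edge of its straight-edge (the long edge farther from the end stop) is in line with the steel pointer on the scale, and keep it there: finish while still holding the handle at the mark, with the rail still home. Leave the other things where they lie.

Things in the scene. Friction and masses are not known exactly. Their poses are not given: they have to be found in the camera images.
- jig: (All sizes in mm.) Marking jig, screwed to the bench: board 220 (its x) x 480 (its y) x 18 thick. Origin at bench height under the channel's centre line; board y -280 to 200. y points along the channel to the end stop, x from the handle's side to the scale's, z up. Channel floor z 18, 38 wide, from y -240 to 170, fences 12 thick with tops at z 28. Spring anchor block at x -75, y 175 to 189, top z 48.
- bridge (a point): Centre of the underside of the wooden bridge over the channel, 62 above the bench, jig y 25. The bridge is 62 wide (jig x), 20 along jig y (15 to 35), its top 72 above the bench. Axes as the jig's.
- stop_face (a point): Centre of the end stop's face that the rail must touch, on the channel's centre line at jig y 170, 37 above the bench. The stop is a wooden block 70 wide, 22 thick, top 54 above the bench. Axes as the jig's.
- rail: The loose dark wooden rail, 34 wide (x) x 210 long (y) x 38 tall, about 0.3 kg, lying in the channel; origin at the centre of its underside. At the start its leading end is at jig y -50 to 5, short of the bridge.
- rail_mid (a point): Centre of the rail; its y axis points along the channel to the end stop, as the jig's. In the channel its top is 56 above the bench, so that 28 of its height show above the fences. With the rail home this point is at jig y 65 and the tail end at jig y -40: only the 55 at its tail stay clear of the bridge.
- rail_head (a point): Centre of the rail's leading end face (105 from its centre along its y).
- cursor (a joint): Spring-return slide of the jig, m: 0 at rest near the end stop, grows as it is pulled along the jig's -y, away from the end stop, to at most 0.095. The spring pulls back with 4 N at 0, rising by 50 N per m (8 N at 0.08), and returns the slide if it is let go.
- cursor_handle (a point): Centre of the slide's handle, a round upright wooden post, diameter 22, 48 tall (67 to 115 above the bench, this point at 90), at jig x -75, at rest at jig y 145. At its foot a steel straight-edge, a flat arm 20 wide (jig y), 5 thick, top 67 above the bench, reaches across the channel over the rail to jig x 62. Below is a block 40 x 36 on a track. Axes as the jig's.
- cursor_edge (a point): Free end of the straight-edge's marking edge (its long edge farther from the end stop): 137 in jig x and -10 in jig y from the handle's axis, 67 above the bench. Axes as the jig's.
- pointer_tip (a point): Tip of the steel pointer, a blade 3 wide on a clip 20 x 14 x 12, clamped on the scale block (jig x 66 to 96, y 20 to 170, top 50 above the bench). The tip is at jig x 66, 66 above the bench; the straight-edge's end passes 4 beside it. Fixed, but set elsewhere each time: the slide has to come out by 35 to 85. Axes as the jig's.
- sanding_block: cork-faced wooden sanding block, 36 x 80 x 28, lying on the jig's board, on the handle's side of the channel; a bystander, to be left alone.
- offcut: small wooden offcut, 34 x 70 x 24, lying on the jig's board, on the other side of the channel; a bystander, to be left alone.
- glue_bottle: white glue bottle, 60 across, 170 tall, on the bench to the left; a bystander, to be left alone.
- wax_tin: flat metal tin, 84 across, 50 tall, on the bench to the left; a bystander, to be left alone.
- hammer: hammer lying on the bench to the right; a bystander, to be left alone.
- screwdriver: screwdriver lying on the bench beyond the jig; a bystander, to be left alone.
- try_square: try square (wooden stock 120 long, steel blade 150) lying on the bench to the right; a bystander, to be left alone.
There are look-alikes about, which are no part of the job. What is shaped like the rail but turquoise is not meant.

How it is judged (in metres and radians):
On the way, in this order (a step that is already met when the one before it is completed fails the run):
1. the rail is slid home against the end stop (y of rail_head in the frame of stop_face above -0.004 m and z of rail_mid in the frame of stop_face below 0.004 m and horizontal distance between rail_head and stop_face below 0.008 m), for 0.2 s.
2. the slide is pulled out to the pointer and held by the fingers (y of cursor_edge in the frame of pointer_tip between -0.005 and 0.005 m and velocity of joint cursor between -0.01 and 0.01 m/s and contact force between cursor and the fingers above 3 N and contact force between cursor and rail below 1 N), for 0.2 s.
At the end, for the whole second after the job is handed in: The rail lies in the channel, at rest, its leading end within 4 mm of the end stop; the straight-edge's marking edge is within 5 mm of the pointer's tip along the channel and still; the fingers hold the slide against its spring (more than 3 N on it), and the rail does not carry it (all of step 1 and all of step 2 and linear speed of rail below 0.02 m/s); the arm keeps its last pose, push and grip.
It fails at once if the rail is lifted out of the channel (by more than 15 mm) (z of rail_mid in the frame of stop_face above 0.015 m).
It fails at once if one of the other things on the bench or jig is moved by more than 30 mm (distance of any of sanding_block, offcut, glue_bottle, wax_tin, hammer, screwdriver, try_square from where it was at the start of the episode above 0.03 m).
It also fails if it takes over 64 s, if anything falls off the work surface, if the arm or the gripper's body presses on something with over 40 N, if the wrist force passes 120 N, or if a joint passes its speed limit or range.

### The arm

A 6-joint arm with a two-finger parallel gripper is mounted at the origin on the work surface. World frame = base frame: x ahead of the robot, y to its left, z up, the work surface at z = 0. Lengths are in mm, angles in rad, forces in N, time in s.
With the tool pointing down it reaches from about 400 to 825 mm from the base axis. Payload 7 kg.
Tool frame: the origin (TCP) lies at the centre of the arm's flange, where the gripper is bolted on; the fingertips stand 178 mm ahead of it and the grasp point (between the pads) lies 159 mm ahead of it; x points along the fingers, y is the direction in which the jaws open and shut, and the axes are right-handed (so a half turn about x gives the same grasp; the last joint's range is limited). The gripper opens to 88 mm and grips with 3 to 60 N. Pads are 19 mm wide; open, the fingers measure 130 mm over their backs; the gripper's body (78 mm by 193 mm) begins 47 mm behind the grasp point.
Start: joints at [-0.814, 0.359, 0.012, 0, -1.224, -0.288], TCP at [304.948, -602.165, 404.661] pointing down, gripper open.
Joint ranges: [-3.07, 3.07], [-1.43, 2.12], [-1.02, 1.25], [-3.03, 1.67], [-3.05, -0], [-3.03, 3.03]. Speed limits (rad/s): [2.39, 2.39, 3.01, 3.14, 3.14, 3.14].

### API

Orientations are given as a rotation vector (axis times angle).
In Python, from workcell import robot gives the robot as it stands.
- The arm moves only by the shell command python3 -m jog 'ROWS' [FORCE]. ROWS is JSON, a list of rows, each an object with "dp": the shift along the tool's x, y, z in mm, a list of three; "rot": the turn, a rotation vector about the tool's x, y, z in rad, a list of three; "gripper": the closure, from 0 (fully open) to 1 (shut). In form: [{"dp": [dx, dy, dz], "rot": [ax, ay, az], "gripper": gripper}, ...]. A call has 1 to 8 rows; each row shifts and turns the commanded pose from where the row before left it, along the tool's axes as they then stand; what a row does not reach is not made up. A row lasts 1/10 s, in which the tool goes at most 50 mm and 8.59 degrees, less where a joint would pass 70% of its speed; a pose out of reach is approached as far as the arm can. A call with a gripper value outside its range is refused whole. The fingers move at their own pace and stop on an object; FORCE is the grip in N (left out, the last holds). Time passes only in rows, so rows that do not move let the fingers close. It gives the time, the measured TCP pose, the force and the opening at its end, in the units of the state.
- robot.read_state(): the state, without advancing time (a new reading comes with each control period).
- robot.camera(name): name is "scene" or "top" or "wrist"; returns the picture (400x640x3 uint8, red, green, blue); there is no depth.
- robot.calibration(name): a dict with "fx", "fy", "cx", "cy" (pixels), "eye" and "orientation" of the camera in the world; the wrist camera has in their place "hand_eye" (4x4, takes a point from camera to tool coordinates, whose origin is the TCP and whose axes are the tool frame's). Camera axes: x right, y up, looking along -z (the intrinsics and any distortion apply to the point x, -y, -z); pixel columns grow to the right and rows downward; lengths in mm; the calibration is good to about 2 mm. A picture is of the moment at which its call begins: read the wrist's pose just before it. calibration takes no time and is no camera call.
- robot.close_job(): hands the job in, once; it reports no verdict.
The state is a dict: "time_s": time; "qpos": joint angles; "qd": joint speeds; "tau": joint torques, N m; "position": TCP position; "ee_rot": TCP orientation; "force": force on the tool from outside, world axes, zero at the start; "wrist_torque": the same for the moment, N m; "opening": opening from 0.0 (shut) to 1.0 (fully open).
Only numpy, scipy, OpenCV 4.12 (cv2) and the standard library are available. Lean on these libraries where they do the work, as an engineer would, in place of code of your own. Each camera call takes 0.05 s, during which the arm holds its last target. There are 200 camera calls.

## Working session

There is one attempt and no reset: what is moved stays moved. The work goes in short steps, Python scripts to look and compute and a shell command to move; the robot and the scene stay as the last step left them, time stands still between calls to the robot, and variables do not carry over. Pictures are saved under pics/ and viewed, about 8 in all and at most 12, crops included, and the job is handed in when it is done.

```bash
mkdir -p pics; python3 - <<'E'
from workcell import robot
import cv2,json
print(robot.read_state())
for n in("scene","top","wrist"):
    cv2.imwrite(f"pics/{n}0.png",robot.camera(n)[:,:,::-1]); print(n,robot.calibration(n))
E
```

```text
{'time_s': 0.0, 'qpos': array([-8.13874833e-01,  3.59382759e-01,  1.10615330e-02, -3.63292331e-04,
       -1.22413130e+00, -2.88097328e-01]), 'qd': array([-0.00012982,  0.00079601, -0.00044922,  0.00019193, -0.00035771,
       -0.0008443 ]), 'tau': array([-2.31527352e-03, -5.82722068e+01,  2.93053865e+01,  6.99752927e+00,
        6.80784593e-03, -1.58754528e-04]), 'position': array([ 304.89613874, -601.98765976,  403.72391833]), 'ee_rot': array([-0.36626148,  1.53990683,  0.36880287]), 'force': array([ 0.48482542, -0.49251861,  0.46222169]), 'wrist_torque': array([ 0.00339726, -0.0170807 , -0.03243307]), 'opening': 0.9984113585382102}
scene {'fx': 420.34456949645886, 'fy': 420.34456949645886, 'cx': 322.88108097662194, 'cy': 195.45134458054167, 'eye': array([1014.51016158, -540.30931437, 1034.06744088]), 'orientation': array([0.63472225, 0.25063868, 0.77795001])}
top {'fx': 520.7148333626903, 'fy': 520.7148333626903, 'cx': 319.25665051441405, 'cy': 196.1864625605405, 'eye': array([ 445.35214377,   -4.56881406, 1654.16043605]), 'orientation': array([ 0.03589399, -0.02357494, -1.57228837])}
wrist {'fx': 318.1690801431261, 'fy': 318.1690801431261, 'cx': 320.46163982865284, 'cy': 203.52325668691958, 'hand_eye': array([[ 2.05367455e-04,  2.65480470e-01, -9.64116216e-01,
         1.98778151e+01],
       [ 9.99999976e-01,  1.56059991e-05,  2.17308386e-04,
        -1.23185223e+00],
       [ 7.27371292e-05, -9.64116238e-01, -2.65480461e-01,
        -7.19414582e+01],
       [ 0.00000000e+00,  0.00000000e+00,  0.00000000e+00,
         1.00000000e+00]])}
```

View pics/top0.png

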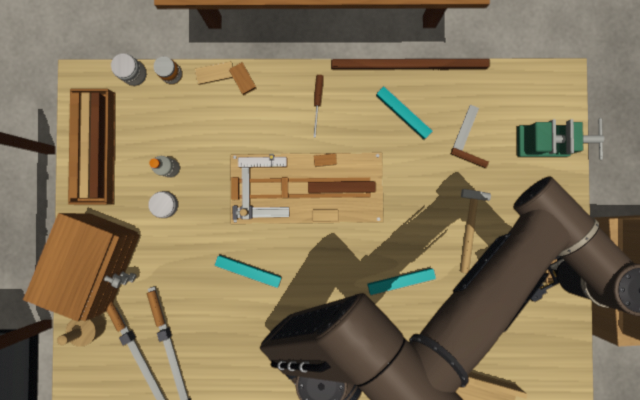

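View pics/scene0.png

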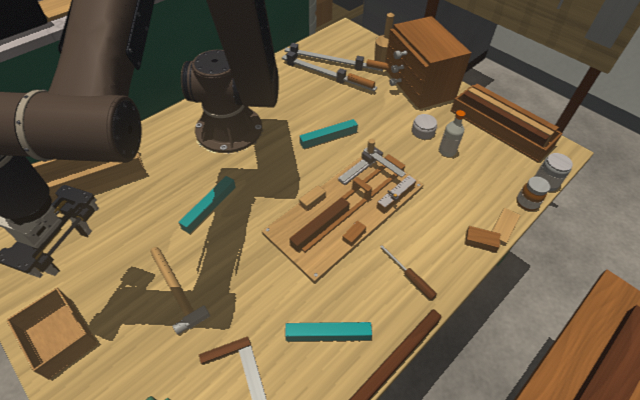

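The top view shows the dark brown rail in the channel at about (342,187). The jig spans (230–383, 153–224), with the end stop on the left (234,188) and the handle at about (243,212). The pointer clip is near (271,157). The other rail-shaped things are turquoise, at (403,112), (247,270) and (401,280), plus a long brown board at the edge (410,64). Only the dark rail at (342,187) lies in the channel. I'll confirm this with an enlarged crop.

```bash
python3 - <<'E'
import cv2
i=cv2.imread("pics/top0.png")[145:232,222:392]
cv2.imwrite("pics/crop0.png",cv2.resize(i,None,fx=4.7,fy=4.7,interpolation=cv2.INTER_CUBIC))
E
```

```text
(no output)
```

View pics/crop0.png

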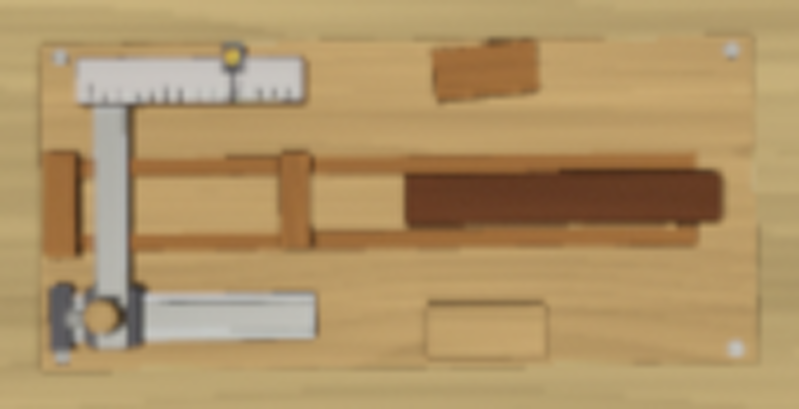

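The crop confirms it. The dark rail runs (405–722, 170–225), with its tail just past the fences. The pointer tip is near (233,103), the straight-edge's right edge at x≈131, and the handle top at (102,316).

```bash
cat > h.py <<'E'
import numpy as np
from scipy.spatial.transform import Rotation as R
from workcell import robot
def ray(n,u,v,z,st=None):
    c=robot.calibration(n); d=np.array([(u-c['cx'])/c['fx'],-(v-c['cy'])/c['fy'],-1.])
    if n=='wrist':
        Rt=R.from_rotvec(st['ee_rot']).as_matrix(); H=np.array(c['hand_eye'])
        eye=Rt@H[:3,3]+st['position']; d=Rt@H[:3,:3]@d
    else: eye=c['eye']; d=R.from_rotvec(c['orientation']).as_matrix()@d
    return eye+d*(z-eye[2])/d[2]
def todo(goal,yaw_x):  # jaws along direction yaw_x, tool x down
    s=robot.read_state(); Rt=R.from_rotvec(s['ee_rot']).as_matrix()
    best=None
    for g in(1,-1):
        y=g*np.array([np.cos(yaw_x),np.sin(yaw_x),0]); x=np.array([0,0,-1.]); G=np.c_[x,y,np.cross(x,y)]
        rv=R.from_matrix(Rt.T@G).as_rotvec()
        if best is None or np.linalg.norm(rv)<np.linalg.norm(best[0]): best=(rv,G)
    d=np.array(goal)-s['position']
    print('t',s['time_s'],'pos',s['position'].round(1),'F',s['force'].round(1),'rot(tool)',best[0].round(3),'world d',d.round(1),'tool d now',(Rt.T@d).round(1),'after turn',(best[1].T@d).round(1)); return best
E
python3 - <<'E'
from h import *
def P(u,v,z): return ray('top',(u+.5)/4.7-.5+222,(v+.5)/4.7-.5+145,z)
c=[P(42,40,18),P(755,38,18),P(757,363,18),P(42,368,18)] # far-left(+x,y200),(+x,-280),(-x,-280),(-x,200)
ydir=(c[0]-c[1]+c[3]-c[2])[:2]; ydir/=np.linalg.norm(ydir); xdir=np.array([ydir[1],-ydir[0]])
cen=np.mean(c,0)[:2]; print('len',np.linalg.norm(c[0]-c[1]),np.linalg.norm(c[0]-c[3]))
# x from channel/ handle; board x range unknown -> use stop
org_c=cen+40*ydir
J=lambda p:np.array([(p[:2]-org_c)@xdir,(p[:2]-org_c)@ydir]).round(1)
for k,q in dict(stop0=(62,152,54),stop1=(62,256,54),head0=(405,172,56),head1=(405,224,56),tail0=(722,172,56),tail1=(720,222,56),handle=(102,316,115),edge=(131,110,67),ptr=(233,103,66),bridge0=(296,152,72),bridge1=(296,248,72)).items(): print(k,J(P(*q)),P(*q).round(1))
print('yaw x',np.arctan2(xdir[1],xdir[0]),'org',org_c)
E
```

```text
len 478.73401744115955 220.16620444599778
stop0 [ 31.9 179.6] [565.8 268.3  54. ]
stop1 [-36.4 179.5] [497.5 268.   54. ]
head0 [ 17.5 -45.5] [552.1  43.2  56. ]
head1 [-16.6 -45.4] [518.   43.2  56. ]
tail0 [  16.4 -252.7] [ 551.6 -164.1   56. ]
tail1 [ -16.3 -251.2] [ 518.9 -162.6   56. ]
handle [-76.3 143.8] [457.7 232.2 115. ]
edge [ 58.  132.5] [592.1 221.2  67. ]
ptr [62.4 66.1] [596.7 154.9  66. ]
bridge0 [29.7 24.7] [564.1 113.3  72. ]
bridge1 [-32.5  24.8] [501.9 113.3  72. ]
yaw x 0.0029108605755649754 org [534.4786282   88.58770047]
```

```bash
python3 -c "
from h import *
todo([534,-205,300],0.003)"
```

```text
t 0.15 pos [ 304.9 -602.1  403.9] F [ 0.8 -0.5  0.5] rot(tool) [-1.105e+00  1.000e-03 -1.000e-03] world d [ 229.1  397.1 -103.9] tool d now [104.2 250.6 383.8] after turn [ 103.9 -230.3  396.4]
```

```bash
python3 -m jog '[{"dp":[0,0,0],"rot":[-0.138,0,0],"gripper":1},{"dp":[0,0,0],"rot":[-0.138,0,0],"gripper":1},{"dp":[0,0,0],"rot":[-0.138,0,0],"gripper":1},{"dp":[0,0,0],"rot":[-0.138,0,0],"gripper":1},{"dp":[0,0,0],"rot":[-0.138,0,0],"gripper":1},{"dp":[0,0,0],"rot":[-0.138,0,0],"gripper":1},{"dp":[0,0,0],"rot":[-0.138,0,0],"gripper":1},{"dp":[0,0,0],"rot":[-0.138,0,0],"gripper":1}]' 20
python3 -m jog '[{"dp":[0,-22,38],"rot":[0,0,0],"gripper":1},{"dp":[0,-22,38],"rot":[0,0,0],"gripper":1},{"dp":[0,-22,38],"rot":[0,0,0],"gripper":1},{"dp":[0,-22,38],"rot":[0,0,0],"gripper":1},{"dp":[0,-22,38],"rot":[0,0,0],"gripper":1},{"dp":[0,-22,38],"rot":[0,0,0],"gripper":1},{"dp":[0,-22,38],"rot":[0,0,0],"gripper":1},{"dp":[0,-22,38],"rot":[0,0,0],"gripper":1}]'
python3 -m jog '[{"dp":[0,-27,46],"rot":[0,0,0],"gripper":1},{"dp":[0,-27,46],"rot":[0,0,0],"gripper":1},{"dp":[0,0,0],"rot":[0,0,0],"gripper":1}]'
python3 - <<'E'
from h import *
import cv2
todo([534,-205,300],0.003)
cv2.imwrite("pics/w1.png",robot.camera("wrist")[:,:,::-1])
E
```

```text
time_s: 0.95
position: [304.9, -602.1, 404.2]
ee_rot: [-1.214, 1.205, 1.215]
force: [0.4, -0.5, 0.6]
opening: 0.333
time_s: 1.75
position: [480.8, -296.1, 404.6]
ee_rot: [-1.211, 1.208, 1.211]
force: [1.6, -0.5, -0.2]
opening: 0.004
time_s: 2.05
position: [533.1, -207.3, 404.4]
ee_rot: [-1.214, 1.205, 1.214]
force: [0.5, -0.7, 0.0]
opening: 0.001
t 2.05 pos [ 533.1 -207.3  404.4] F [ 0.5 -0.7  0. ] rot(tool) [0.004 0.    0.001] world d [   0.9    2.3 -104.4] tool d now [104.4  -0.8   2.2] after turn [104.4  -0.9   2.3]
```

View pics/w1.png

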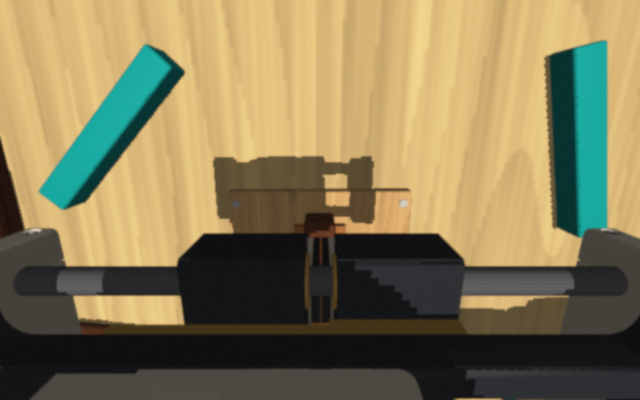

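```bash
python3 - <<'E'
from h import *
s=robot.read_state()
for u,v,z in((305,213,56),(334,213,56),(307,233,18),(232,189,18),(410,189,18)): print(ray('wrist',u,v,z,s).round(1))
E
```

```text
[ 548.5 -180.5   56. ]
[ 517.2 -180.7   56. ]
[ 548.1 -143.2   18. ]
[ 636.2 -197.9   18. ]
[ 426.3 -199.2   18. ]
```

The wrist view shows the rail tail just ahead of the shut fingers at (320,213), x≈533. The board edge is at row 189. I'll back off slightly, descend, then push gently along +y (tool +z).

```bash
python3 -m jog '[{"dp":[37,0,-5],"rot":[0.004,0,0],"gripper":1},{"dp":[38,0,-4],"rot":[0,0,0],"gripper":1},{"dp":[38,0,0],"rot":[0,0,0],"gripper":1},{"dp":[38,0,0],"rot":[0,0,0],"gripper":1},{"dp":[38,0,0],"rot":[0,0,0],"gripper":1},{"dp":[0,0,0],"rot":[0,0,0],"gripper":1}]'
python3 -m jog '[{"dp":[0,0,10],"rot":[0,0,0],"gripper":1},{"dp":[0,0,10],"rot":[0,0,0],"gripper":1},{"dp":[0,0,10],"rot":[0,0,0],"gripper":1},{"dp":[0,0,6],"rot":[0,0,0],"gripper":1},{"dp":[0,0,6],"rot":[0,0,0],"gripper":1},{"dp":[0,0,6],"rot":[0,0,0],"gripper":1}]'
python3 - <<'E'
from h import *
import cv2
todo([533,40,214],0.003)
cv2.imwrite("pics/s1.png",cv2.resize(robot.camera("scene")[120:300,220:460,::-1],None,fx=3,fy=3))
E
```

```text
time_s: 2.7
position: [527.9, -221.1, 210.9]
ee_rot: [-1.201, 1.217, 1.214]
force: [-0.5, -0.2, -0.3]
opening: 0.009
time_s: 3.3
position: [531.3, -172.2, 216.9]
ee_rot: [-1.21, 1.209, 1.207]
force: [-0.2, -6.7, 5.7]
opening: 0.002
t 3.3 pos [ 531.3 -172.2  216.9] F [-0.2 -6.7  5.7] rot(tool) [-0.004 -0.001  0.002] world d [  1.7 212.2  -2.9] tool d now [  2.7  -1.5 212.2] after turn [  2.9  -2.3 212.2]
```

View pics/s1.png

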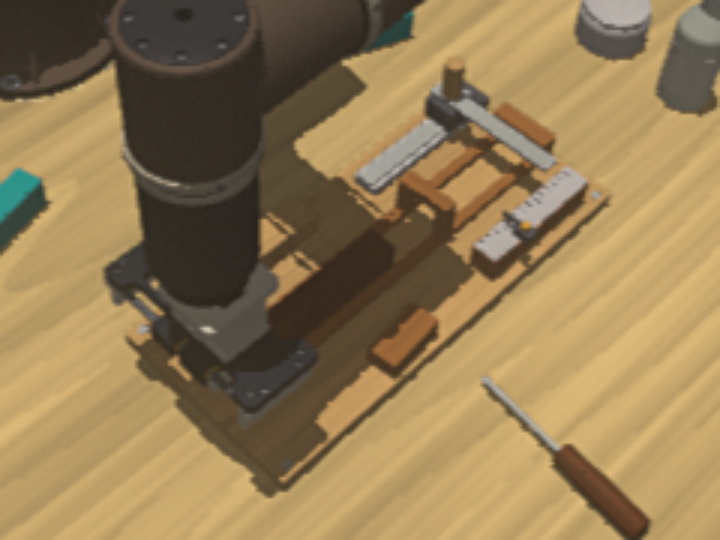

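The fingers touch the tail (Fy −6.7 N), so I'll push on.

```bash
python3 -m jog '[{"dp":[0,-1.5,10],"rot":[0,0,0],"gripper":1},{"dp":[0,0,15],"rot":[0,0,0],"gripper":1},{"dp":[0,0,15],"rot":[0,0,0],"gripper":1},{"dp":[0,0,15],"rot":[0,0,0],"gripper":1},{"dp":[0,0,15],"rot":[0,0,0],"gripper":1},{"dp":[0,0,15],"rot":[0,0,0],"gripper":1},{"dp":[0,0,10],"rot":[0,0,0],"gripper":1},{"dp":[0,0,5],"rot":[0,0,0],"gripper":1}]'
python3 -m jog '[{"dp":[0,0,10],"rot":[0,0,0],"gripper":1},{"dp":[0,0,15],"rot":[0,0,0],"gripper":1},{"dp":[0,0,15],"rot":[0,0,0],"gripper":1},{"dp":[0,0,15],"rot":[0,0,0],"gripper":1},{"dp":[0,0,10],"rot":[0,0,0],"gripper":1},{"dp":[0,0,10],"rot":[0,0,0],"gripper":1},{"dp":[0,0,8],"rot":[0,0,0],"gripper":1},{"dp":[0,0,5],"rot":[0,0,0],"gripper":1}]'
python3 -c "
from h import *
todo([533,39,215],0.003)"
```

```text
time_s: 4.15
position: [532.4, -72.3, 216.1]
ee_rot: [-1.209, 1.211, 1.208]
force: [-0.7, -7.5, 5.9]
opening: 0.004
time_s: 4.95
position: [532.0, 15.0, 215.8]
ee_rot: [-1.208, 1.213, 1.209]
force: [-2.6, -8.6, 7.2]
opening: 0.009
t 4.95 pos [532.   15.  215.8] F [-2.6 -8.6  7.2] rot(tool) [-0.005 -0.002 -0.002] world d [ 1.  24.  -0.8] tool d now [ 0.8 -1.  24. ] after turn [ 0.8 -1.1 24. ]
```

```bash
python3 -m jog '[{"dp":[0,-1,5],"rot":[0,0,0],"gripper":1},{"dp":[0,0,5],"rot":[0,0,0],"gripper":1},{"dp":[0,0,4],"rot":[0,0,0],"gripper":1},{"dp":[0,0,3],"rot":[0,0,0],"gripper":1}]'
for i in 1 2 3 4 5; do python3 -m jog '[{"dp":[0,0,2],"rot":[0,0,0],"gripper":1}]' | grep -E "pos|force"; done
```

```text
time_s: 5.35
position: [532.3, 31.0, 215.6]
ee_rot: [-1.208, 1.216, 1.209]
force: [-3.8, -11.1, 8.6]
opening: 0.004
position: [532.3, 33.0, 215.6]
force: [-3.6, -11.1, 8.4]
position: [532.2, 34.9, 215.6]
force: [-3.9, -11.7, 9.4]
position: [532.2, 36.8, 215.6]
force: [-3.2, -17.5, 8.1]
position: [532.3, 37.5, 215.6]
force: [3.1, -33.0, 7.7]
position: [532.2, 38.0, 215.6]
force: [5.8, -44.1, 8.6]
```

The rail is seated: the force climbs steeply from y≈37, and I predicted 39. I'll hold briefly, back off, lift, open and go above the handle.

```bash
python3 -m jog '[{"dp":[0,0,0],"rot":[0,0,0],"gripper":1},{"dp":[0,0,0],"rot":[0,0,0],"gripper":1},{"dp":[0,0,-8],"rot":[0,0,0],"gripper":1},{"dp":[0,0,-15],"rot":[0,0,0],"gripper":1},{"dp":[0,0,-10],"rot":[0,0,0],"gripper":1},{"dp":[-30,0,0],"rot":[0,0,0],"gripper":1},{"dp":[-50,0,0],"rot":[0,0,0],"gripper":0.5},{"dp":[-50,0,0],"rot":[0,0,0],"gripper":0}]'
python3 -m jog '[{"dp":[0,10,40],"rot":[0,0,0],"gripper":0},{"dp":[0,10,40],"rot":[0,0,0],"gripper":0},{"dp":[0,13,40],"rot":[0,0,0],"gripper":0},{"dp":[0,13,40],"rot":[0,0,0],"gripper":0},{"dp":[0,13,30],"rot":[0,0,0],"gripper":0},{"dp":[0,15,30],"rot":[0,0,0],"gripper":0},{"dp":[0,0,0],"rot":[0,0,0],"gripper":0},{"dp":[0,0,0],"rot":[0,0,0],"gripper":0}]' 40
python3 - <<'E'
from h import *
import cv2
todo([458,233,255],0.003)
w=robot.camera("wrist")[:,:,::-1]; t=robot.camera("top")[:,:,::-1]
cv2.imwrite("pics/top2.png",t)
cv2.imwrite("pics/mix2.png",cv2.vconcat([cv2.resize(w[100:300],(800,250)),cv2.resize(t[145:232,222:392],(680,348),interpolation=cv2.INTER_CUBIC).copy() if 0 else cv2.copyMakeBorder(cv2.resize(t[145:232,222:392],(680,348),interpolation=cv2.INTER_CUBIC),0,0,0,120,cv2.BORDER_CONSTANT)]))
E
```

```text
time_s: 6.65
position: [533.5, 9.2, 346.6]
ee_rot: [-1.207, 1.212, 1.209]
force: [2.1, -0.0, 0.1]
opening: 0.133
time_s: 7.45
position: [459.9, 230.3, 345.6]
ee_rot: [-1.209, 1.209, 1.209]
force: [-0.7, -0.4, -1.2]
opening: 0.857
t 7.45 pos [459.9 230.3 345.6] F [-0.7 -0.4 -1.2] rot(tool) [-0.003  0.    -0.   ] world d [ -1.9   2.7 -90.6] tool d now [90.6  1.8  2.7] after turn [90.6  1.8  2.7]
```

View pics/mix2.png

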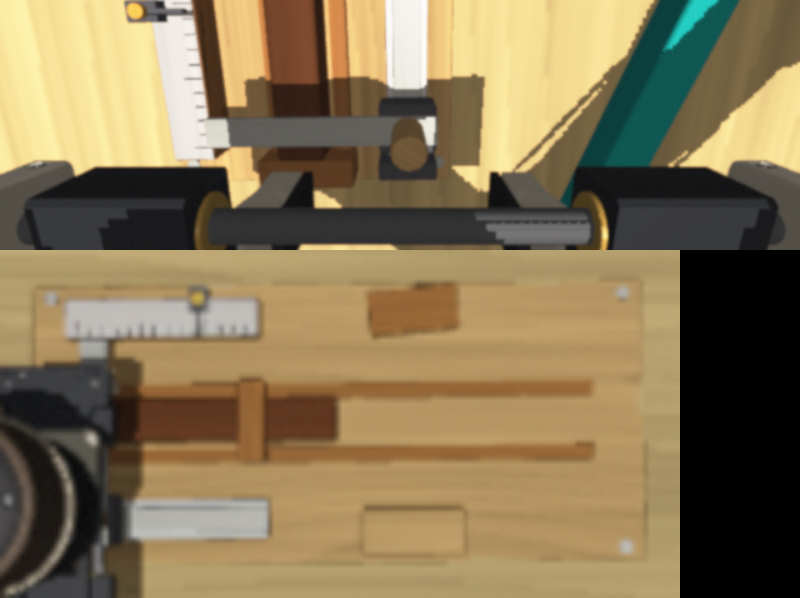

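The wrist view shows the rail against the end stop, the handle top at (409,152) in the mix, the marking edge at (215,118) and the pointer tip at about (194,11).

```bash
python3 - <<'E'
from h import *
s=robot.read_state()
for n,u,v,z in(('handle',409,152,115),('edge end',212,118,67),('edge near',380,118,67),('ptr',194,11,66)): print(n,ray('wrist',u*.8,100+v*.8,z,s).round(1))
print('tail',ray('top',337/4-.5+222,(418-250)/4+145,56).round(1))
E
```

```text
handle [455.7 227.6 115. ]
edge end [586.6 219.5  67. ]
edge near [474.1 219.8  67. ]
ptr [589.5 150.8  66. ]
tail [534.2  49.4  56. ]
```

```bash
python3 -m jog '[{"dp":[30,2.5,1],"rot":[-0.003,0,0],"gripper":0},{"dp":[30,0,0],"rot":[0,0,0],"gripper":0},{"dp":[20,0,0],"rot":[0,0,0],"gripper":0},{"dp":[11,0,0],"rot":[0,0,0],"gripper":0},{"dp":[0,0,0],"rot":[0,0,0],"gripper":0.5}]'
python3 -m jog '[{"dp":[0,0,0],"rot":[0,0,0],"gripper":1},{"dp":[0,0,0],"rot":[0,0,0],"gripper":1},{"dp":[0,0,0],"rot":[0,0,0],"gripper":1},{"dp":[0,0,0],"rot":[0,0,0],"gripper":1},{"dp":[0,0,0],"rot":[0,0,0],"gripper":1},{"dp":[0,0,0],"rot":[0,0,0],"gripper":1}]' 40
```

```text
time_s: 8.05
position: [457.8, 229.7, 253.4]
ee_rot: [-1.21, 1.212, 1.209]
force: [-0.1, 0.5, 0.6]
opening: 0.953
time_s: 8.65
position: [457.7, 230.7, 254.9]
ee_rot: [-1.21, 1.208, 1.21]
force: [-0.7, 0.0, 0.7]
opening: 0.424
```

```bash
python3 -m jog '[{"dp":[0,0,0],"rot":[0,0,0],"gripper":1},{"dp":[0,0,0],"rot":[0,0,0],"gripper":1},{"dp":[0,0,0],"rot":[0,0,0],"gripper":1},{"dp":[0,0,0],"rot":[0,0,0],"gripper":1},{"dp":[0,0,0],"rot":[0,0,0],"gripper":1}]' 40
python3 -m jog '[{"dp":[0,0,-3],"rot":[0,0,0],"gripper":1},{"dp":[0,0,-7],"rot":[0,0,0],"gripper":1},{"dp":[0,0,-10],"rot":[0,0,0],"gripper":1},{"dp":[0,0,-10],"rot":[0,0,0],"gripper":1},{"dp":[0,0,-10],"rot":[0,0,0],"gripper":1},{"dp":[0,0,-10],"rot":[0,0,0],"gripper":1},{"dp":[0,0,-7],"rot":[0,0,0],"gripper":1},{"dp":[0,0,-3],"rot":[0,0,0],"gripper":1}]'
python3 -m jog '[{"dp":[0,0,0],"rot":[0,0,0],"gripper":1},{"dp":[0,0,0],"rot":[0,0,0],"gripper":1}]'
python3 - <<'E'
from h import *
import cv2
w=robot.camera("wrist")[:,:,::-1]; t=robot.camera("top")[:,:,::-1]; s=robot.camera("scene")[:,:,::-1]
cv2.imwrite("pics/w3.png",w); cv2.imwrite("pics/t3.png",t); cv2.imwrite("pics/s3.png",s)
a=cv2.resize(w[110:310,60:380],(640,400),interpolation=cv2.INTER_CUBIC)
b=cv2.resize(t[145:195,222:302],(320,200),interpolation=cv2.INTER_CUBIC); c=cv2.resize(s[145:210,370:474],(320,200),interpolation=cv2.INTER_CUBIC)
cv2.imwrite("pics/mix3.png",cv2.vconcat([a,cv2.hconcat([b,c])]))
E
```

```text
time_s: 9.15
position: [456.0, 230.5, 254.5]
ee_rot: [-1.208, 1.212, 1.212]
force: [-13.0, 4.3, 8.6]
opening: 0.245
time_s: 9.95
position: [456.5, 170.6, 254.5]
ee_rot: [-1.208, 1.21, 1.211]
force: [-11.0, 6.7, 5.6]
opening: 0.242
time_s: 10.15
position: [456.5, 170.8, 254.5]
ee_rot: [-1.208, 1.211, 1.211]
force: [-10.7, 5.8, 6.3]
opening: 0.24
```

View pics/mix3.png

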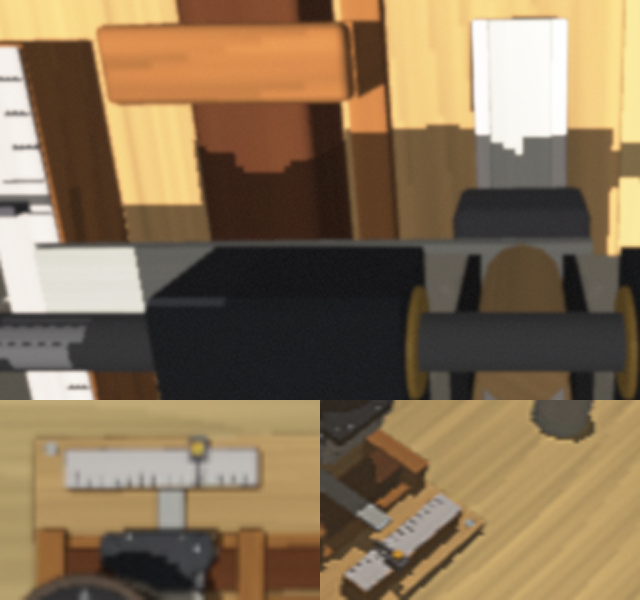

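Wrist: the pointer tip is at (30,208) and the marking edge end at (40,244). Top: the pointer is at x 197.5 and the edge at x 185. Next, the gap.

```bash
python3 - <<'E'
from h import *
s=robot.read_state()
a=ray('wrist',60+30/2,110+208/2,66,s);b=ray('wrist',60+40/2,110+244/2,67,s)
print(a,b,'gap',b[1]-a[1])
a=ray('top',222+197.5/4,160,66);b=ray('top',222+185.5/4,160,67);print('gap top',b[1]-a[1])
E
```

```text
[592.04585213 150.63302548  66.        ] [590.60653438 160.85651611  67.        ] gap 10.223490639202822
gap top 9.089084191460216
```

```bash
python3 -m jog '[{"dp":[0,0,-3],"rot":[0,0,0],"gripper":1},{"dp":[0,0,-4],"rot":[0,0,0],"gripper":1},{"dp":[0,0,-2.5],"rot":[0,0,0],"gripper":1},{"dp":[0,0,0],"rot":[0,0,0],"gripper":1},{"dp":[0,0,0],"rot":[0,0,0],"gripper":1},{"dp":[0,0,0],"rot":[0,0,0],"gripper":1},{"dp":[0,0,0],"rot":[0,0,0],"gripper":1}]'
python3 - <<'E'
from h import *
import cv2
w=robot.camera("wrist")[:,:,::-1]; t=robot.camera("top")[:,:,::-1]; s=robot.camera("scene")[:,:,::-1]
print(abs(robot.read_state()['qd']).max())
a=cv2.resize(w[180:260,40:168],(640,400),interpolation=cv2.INTER_CUBIC)
b=cv2.resize(t[145:195,222:302],(320,200),interpolation=cv2.INTER_CUBIC); c=cv2.resize(s[145:210,370:474],(320,200),interpolation=cv2.INTER_CUBIC)
cv2.imwrite("pics/mix4.png",cv2.vconcat([a,cv2.hconcat([b,c])]))
E
```

```text
time_s: 11.0
position: [456.6, 161.6, 254.5]
ee_rot: [-1.208, 1.21, 1.211]
force: [-10.1, 7.5, 7.1]
opening: 0.241
0.0017155150253748478
```

View pics/mix4.png

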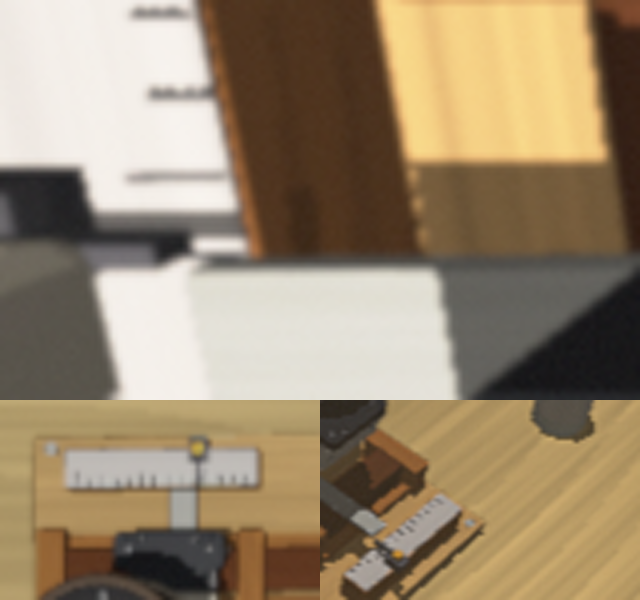

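Wrist: the blade centre is at row ≈246 and the edge's top at ≈258–267, so about 2–3 mm short. Top says about 1 mm short. I'll pull 1.7 mm more.

```bash
python3 -m jog '[{"dp":[0,0,-1],"rot":[0,0,0],"gripper":1},{"dp":[0,0,-0.7],"rot":[0,0,0],"gripper":1},{"dp":[0,0,0],"rot":[0,0,0],"gripper":1},{"dp":[0,0,0],"rot":[0,0,0],"gripper":1},{"dp":[0,0,0],"rot":[0,0,0],"gripper":1},{"dp":[0,0,0],"rot":[0,0,0],"gripper":1},{"dp":[0,0,0],"rot":[0,0,0],"gripper":1}]'
python3 - <<'E'
from h import *
import cv2
w=robot.camera("wrist")[:,:,::-1]; t=robot.camera("top")[:,:,::-1]
a=cv2.resize(w[190:250,40:136],(640,400),interpolation=cv2.INTER_CUBIC)
b=cv2.resize(t[145:195,222:302],(320,200),interpolation=cv2.INTER_CUBIC); c=cv2.resize(t[165:215,260:340],(320,200),interpolation=cv2.INTER_CUBIC)
cv2.imwrite("pics/mix5.png",cv2.vconcat([a,cv2.hconcat([b,c])]))
E
```

```text
time_s: 11.85
position: [456.6, 160.0, 254.5]
ee_rot: [-1.208, 1.21, 1.212]
force: [-10.6, 6.4, 6.6]
opening: 0.249
```

View pics/mix5.png

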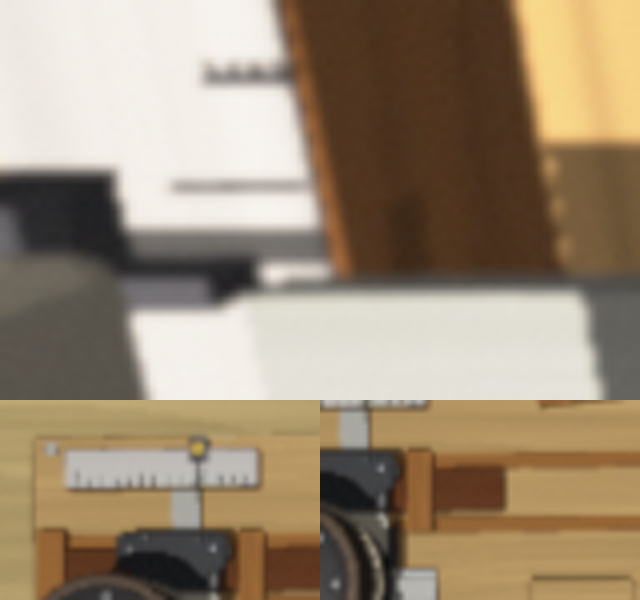

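Both views put the edge within about 1–2 mm of the pointer (wrist rows: edge ≈290, blade top ≈292; top view: x 199 vs 198). The rail's tail is unchanged in the top view at u≈306.25, so it is still home. Handing in.

```bash
python3 -c "
from workcell import robot
s=robot.read_state();print(s['time_s'],s['force'],s['opening'],abs(s['qd']).max());print(robot.close_job())"
```

```text
11.95 [-10.35201275   6.93860215   6.40013778] 0.24301772639364688 0.0017588883740800002
the job is handed in; nothing more can be done
None
```

I pushed the rail home with shut fingers, then gripped the handle (40 N commanded), pulled the slide out about 71 mm to the pointer, and handed in at 11.95 s still holding it. The close-out gave no verdict.

**Rail:** the push force rose to 44 N against the end stop. The tail measured y 49.4 mm against about 48.6 mm expected, and it was in the same place in the last top view.

**Slide:** both final views put the marking edge within about 1–2 mm of the pointer tip. Before the last 1.7 mm pull they disagreed slightly on the remaining gap: about 2–3 mm in the wrist view and 1 mm in the top view.

**Hold:** the arm was still, with about 7 N along the channel at the wrist, as expected from the spring. A sideways force of about 10 N also remained, probably from gripping the post slightly off-centre. I left it, as the slide held steady. I did not compare the other objects' positions before and after.

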